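# Set up a blocking test in the screw press

### The arm

A 6-joint arm with a two-finger parallel gripper is mounted at the origin on a cart in front of the work surface, level with it; the furniture and walls round the work are solid. World frame = base frame: x ahead of the robot, y to its left, z up, the work surface at z = 0. Lengths are in m, angles in rad, forces in N, time in s.
With the tool pointing down it reaches from about 0.375 to 0.925 m from the base axis. Payload 5.7 kg.
Tool frame: the origin (TCP) lies midway between the tips of the shut fingers; the grasp point (between the pads) lies 19 mm behind it; z points along the fingers, x is the direction in which the jaws open and shut, and the axes are right-handed (so a half turn about z gives the same grasp; the last joint's range is limited). The gripper opens to 88 mm and grips with 3 to 60 N. Pads are 20 mm wide; open, the fingers measure 115 mm over their backs; the gripper's body (75 mm by 178 mm) begins 61 mm behind the grasp point.
Start: joints at [-0.115, 0.359, 1.51, -0, 1.272, -0.115], TCP at [0.6, -0, 0.223] pointing down, gripper open.
Joint ranges: [-2.97, 2.97], [-1.01, 2.36], [0.21, 2.38], [-0.96, 4.11], [0.2, 2.71], [-2.98, 2.98]. Speed limits (rad/s): [2.39, 2.39, 3.14, 3.14, 3.14, 3.14].

### API

Orientations are given as a unit quaternion [x, y, z, w].
In Python, from bench import move_ptp, servo_line, goto_joints, move_gripper, sleep, inverse_kinematics, capture, PlanningError, close_job, spot_in, silhouettes, current_clock, current_joint_pos, current_qvel, current_joint_torque, current_position, current_orientation, current_force, current_torque, current_finger_gap gives the robot as it stands. Calls block until the motion is done:
- move_ptp(position, orientation): joint-space move of the TCP to a pose.
- servo_line(position, orientation=None, rate=0.15, contact_N=None): straight line of the TCP; orientation=None keeps the orientation; rate is the mean speed in m/s. With contact_N (N) it stops when the force on the tool has changed by that much, and returns True; else False.
- goto_joints(angles): joint-space move.
- move_gripper(opening): finger opening in m; the grip force is fixed at half the most; returns when the fingers have stopped.
- sleep(seconds).
- inverse_kinematics(position, orientation): joint angles nearest the present ones, or None.
- capture(name): name is "scene" or "side" or "wrist"; returns a dict with "image" (420x560x3 uint8, blue, green, red), "range_z" (420x560 float32, m along the optical axis (not along the pixel's ray), 0 where there is no reading), "intrinsics" (3x3 intrinsics, pixels), "R" (3x3) and "t" (3): a world point X has camera coordinates R X + t. Camera axes: x right, y down, z forward; pixel columns grow to the right and rows downward; lengths in m; the calibration is good to about 2 mm. A picture is of the moment at which its call begins.
A pose or a line that the arm cannot do raises PlanningError and nothing moves.
- close_job(): hands the job in, once; it reports no verdict.
Trained networks look in the newest picture that a camera, given by its name, has taken for a name from the list of things; names that differ only in an ending like _2 or _b are one class to them, and where a whole thing is asked for, a point or a joint stands for the part that bears it (a point fixed in the world has none). Each returns a list of dicts, best first, with "conf" (0 to 1); they miss things now and then, are a little off and sometimes report something else, mostly with a low value. They report only what shows in the picture. A call takes as long as a camera call.
- spot_in(camera, query): "xy" ([column, row] in pixels, amid what is visible of it).
- silhouettes(camera, query): "region" (420x560 bool, what is visible of it) and "xy" ([column, row] in pixels, amid what is visible of it).
Readings, each from a call of its own:
- current_clock(): time.
- current_joint_pos(): joint angles.
- current_qvel(): joint speeds.
- current_joint_torque(): joint torques, N m.
- current_position(): TCP position.
- current_orientation(): TCP orientation.
- current_force(): force on the tool from outside, world axes, zero at the start.
- current_torque(): the same for the moment, N m.
- current_finger_gap(): finger opening in m.
Only numpy, scipy, OpenCV 4.12 (cv2) and the standard library are available. Lean on these libraries where they do the work, as an engineer would, in place of code of your own. Each camera call takes 0.05 s, during which the arm holds its last target. There are 200 camera calls.

### The job

Set up a blocking test (does the varnish stick under pressure?) in the small screw press: first stack all the varnished wooden sample tiles flat on the stage between its locating pins, then lay the steel pressure plate on top of them. Then swing the bridge home into its catch, turn the latch fully across behind it, and screw the hand-knob down until it stops tight on the plate. Leave the other things on the bench where they are.

Things in the scene. Friction and masses are not known exactly. Their poses are not given: they have to be found in the camera images.
- tile_1: varnished sample tile, a flat wooden board 90 x 50 x 10 mm (2 to 4 are present, all alike; an absent one reads None). Origin: centre of its underside; x along its 90 mm length, y along its 50 mm width, z up. It lies loose and flat on the bench, 60 g; pick it across its 50 mm width
- tile_2: varnished sample tile, a flat wooden board 90 x 50 x 10 mm (2 to 4 are present, all alike; an absent one reads None). Origin: centre of its underside; x along its 90 mm length, y along its 50 mm width, z up. It lies loose and flat on the bench, 60 g; pick it across its 50 mm width
- tile_3: varnished sample tile, a flat wooden board 90 x 50 x 10 mm (2 to 4 are present, all alike; an absent one reads None). Origin: centre of its underside; x along its 90 mm length, y along its 50 mm width, z up. It lies loose and flat on the bench, 60 g; pick it across its 50 mm width
- tile_4: varnished sample tile, a flat wooden board 90 x 50 x 10 mm (2 to 4 are present, all alike; an absent one reads None). Origin: centre of its underside; x along its 90 mm length, y along its 50 mm width, z up. It lies loose and flat on the bench, 60 g; pick it across its 50 mm width
- pressure_plate: loose steel pressure plate of the same outline as the tiles, 90 x 50 x 10 mm, with a round seat 28 mm across and 3 mm high in the middle of its top (13 mm in all), 0.33 kg. Origin: centre of its underside, x along its length, z up
- press: grey cast screw press, fixed to the bench, 252 x 118 mm at the foot. Origin: on the bench right below the centre of the stage; its -x axis points to the catch and latch (roughly towards the robot), +x to the pivot post of the bridge, z up. The catch is a grey column at y -22 to -42 mm, x -64 to -92 mm, with a lower ledge to y +18 mm and an upper jaw to y +10 mm between which the nose of the bridge comes to lie; top 115 mm above the bench
- stage (a point): centre of the flat top of the press's stage, 20 mm above the bench, axes as the press. Eight upright steel pins, 8 mm thick and 46 mm tall, frame a space 95 x 55 mm (long side along the press's x) in which tiles and plate lie with 2.5 mm to spare on each side; pin centres at x +-30 mm, y +-31.5 mm and x +-51.5 mm, y +-14 mm. The middle of the long sides is free for fingers
- bridge_pivot (a point): on the upright pivot axis of the bridge (78 mm from the stage centre along the press's +x), at mid height of the bridge, 98 mm above the bench. The pivot post with its nut reaches 118 mm
- bridge (a joint): angle of the steel bridge, a level bar 26 mm wide, 89 to 107 mm above the bench, 173 mm from pivot to tip, that carries the screw. 0 = home, over the stage with its nose in the catch, where it meets a stop; grows as it opens, clockwise seen from above, to the left of the press (about 1.5 to 1.75 at the start, limit 2.0). It swings level, stays where it is left and needs about 1.5 N at the knob; it can be drawn round by the knob or pushed on its side
- bridge_nose (a point): top of the nose of the bridge (40 mm wide), 160 mm from the pivot axis, 103 mm above the bench
- latch (a joint): angle of the turn latch on its boss in front of the catch. 0 = open (its tongue points to the press's left, +y); grows clockwise seen from above; 1.57 = fully across (tongue points to the press's +x, behind the nose of the bridge, so that it cannot swing back), where it meets a stop. 0 to 0.3 at the start; stays where it is left; takes 0.06 Nm. The tongue lies at the height of the nose: it strikes the nose if the bridge is not home
- latch_axis (a point): on the upright axis of the latch, at mid height of its grip: a steel fin 40 mm long, 12 mm thick, from 107 to 131 mm above the bench, to be pinched from above. Seen from above the length of the fin points 0.524 rad (30 degrees) anticlockwise from the press's x axis when the latch reads 0, and turns clockwise with it
- latch_tip (a point): tip of the latch's tongue, 47 mm from the latch axis, on its top, 101 mm above the bench
- knob (a joint): angle of the hand-knob of the screw: 0 = fully up (start), grows clockwise seen from above = tightening; 20 mm of travel a turn (3.18 mm/rad), knob and foot go down together. It takes 0.15 Nm to turn and stays where it is left; with 4 tiles and the plate in place the foot meets the plate after 1.9 rad, with each tile fewer 3.14 rad later. From there it stops hard
- knob_top (a point): centre of the top of the hand-knob: round, knurled, black, 43 mm across and 24 mm high (above the threaded spindle); top 168 mm above the bench when fully up, with a small white dot near the rim. Moves with bridge and screw; 78 mm from the pivot axis, so right above the stage centre when the bridge is home. The boss of the bridge below it reaches 113 mm
- screw_foot: the screw with its round foot, 22 mm across, that presses on the plate. Its underside lies 79 mm above the bench when fully up; the body's origin 79 mm below that
- tape_roll: roll of beige adhesive tape, 98 mm across, 25 mm high, origin at the centre of its underside: a bystander
- spanner: open-ended steel spanner, 162 mm long, 6 mm thick, lying flat on the bench, origin at its middle: a bystander

How it is judged:
By the outcome, as a careful person would: the job done as asked, in the order asked, and still so for the second after the job is handed in, with the robot touching nothing.
Of tile_1, tile_2, tile_3, tile_4 only 2 to 4 are there at a start; the rules pass over those that are not, and their reading is None.
At some moment in a run one of tile_1, tile_2, tile_3, tile_4, pressure_plate may be knocked a few centimetres aside while the robot is not near it.
Once in a run the grip may slacken for a moment while it holds something.
It also fails if it takes over 210 s, if anything falls off the work surface, if the arm or the gripper's body presses on something with over 40 N, if the wrist force passes 120 N, or if a joint passes its speed limit or range.

## Working session

There is one attempt and no reset: what is moved stays moved. The work goes in short steps, each a Python script; the robot and the scene stay as the last script left them, time stands still between calls to the robot, and variables do not carry over. Pictures are saved under pics/ and viewed, about 12 in all and at most 16, crops included, and the job is handed in when it is done.

```bash
ls; mkdir -p pics; python3 - <<'E'
from bench import *
import cv2,numpy as np
for n in ["scene","side"]:
    c=capture(n); cv2.imwrite(f"pics/{n}0.png",c["image"])
    print(n,c["intrinsics"].tolist(),(-c["R"].T@c["t"]).round(3),c["R"][2].round(3))
    for q in ["tile_1","pressure_plate","press","bridge","bridge_nose","latch","latch_axis","latch_tip","knob_top","stage","bridge_pivot","tape_roll","spanner"]:
        for fn in (spot_in,):
            print(q,[(np.round(d["xy"]).tolist(),round(d["conf"],2)) for d in fn(n,q)][:6])
a=cv2.imread("pics/scene0.png");b=cv2.imread("pics/side0.png")
print(current_orientation(),current_clock())
E
```

```text
pics
scene [[516.6302764132913, 0.0, 281.59023033340895], [0.0, 516.6302764132913, 213.01025578598728], [0.0, 0.0, 1.0]] [-0.12  -0.605  1.02 ] [ 0.538  0.472 -0.699]
tile_1 [([336.0, 282.0], 0.91), ([167.0, 214.0], 0.84), ([386.0, 309.0], 0.66), ([298.0, 304.0], 0.59)]
pressure_plate [([350.0, 345.0], 0.83), ([197.0, 213.0], 0.33)]
press [([241.0, 222.0], 0.67)]
bridge [([244.0, 171.0], 0.78), ([246.0, 159.0], 0.24)]
bridge_nose [([249.0, 171.0], 0.92), ([348.0, 345.0], 0.56), ([200.0, 214.0], 0.26)]
latch [([337.0, 283.0], 0.71), ([203.0, 215.0], 0.49), ([247.0, 156.0], 0.44)]
latch_axis [([242.0, 219.0], 0.58)]
latch_tip [([200.0, 214.0], 0.58)]
knob_top [([248.0, 157.0], 0.47)]
stage [([241.0, 220.0], 0.96)]
bridge_pivot []
tape_roll [([351.0, 251.0], 0.94)]
spanner [([200.0, 188.0], 0.59), ([248.0, 175.0], 0.54)]
side [[527.4463784984583, 0.0, 289.689469990131], [0.0, 527.4463784984583, 204.6737965746258], [0.0, 0.0, 1.0]] [0.532 1.309 0.984] [ 0.033 -0.838 -0.544]
tile_1 [([343.0, 314.0], 0.89), ([328.0, 212.0], 0.64), ([294.0, 191.0], 0.61), ([297.0, 208.0], 0.59)]
pressure_plate [([338.0, 245.0], 0.74), ([334.0, 185.0], 0.56)]
press [([303.0, 263.0], 0.81), ([290.0, 323.0], 0.32)]
bridge [([304.0, 261.0], 0.47)]
bridge_nose [([268.0, 253.0], 0.75)]
latch [([340.0, 244.0], 0.78)]
latch_axis [([308.0, 261.0], 0.84)]
latch_tip [([338.0, 245.0], 0.68)]
knob_top [([306.0, 260.0], 0.35)]
stage [([302.0, 258.0], 0.62)]
bridge_pivot [([304.0, 263.0], 0.78)]
tape_roll [([258.0, 217.0], 0.94), ([265.0, 236.0], 0.57)]
spanner [([290.0, 328.0], 0.83), ([299.0, 258.0], 0.62), ([294.0, 189.0], 0.41)]
[ 9.99999999e-01  2.25576585e-05 -4.79558379e-05  3.73087856e-07] 1.4
```

View pics/scene0.png

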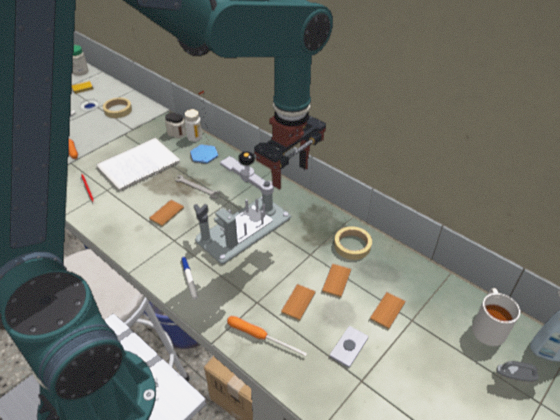

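View pics/side0.png

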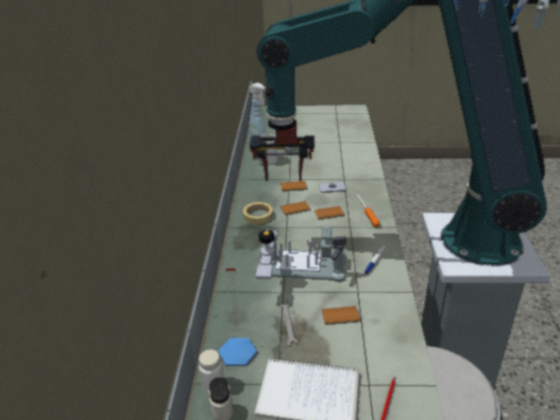

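```bash
cat > h.py <<'E'
from bench import *
import bench,cv2,numpy as np
def cloud(c):
    v,u=np.mgrid[:420,:560]; K=c["intrinsics"]; z=c["range_z"]
    P=np.stack([(u-K[0,2])/K[0,0]*z,(v-K[1,2])/K[1,1]*z,z],-1)
    W=(P-c["t"])@c["R"]; W[z==0]=np.nan; return W
def ray(c,xy,z):
    K=c["intrinsics"]; d=c["R"].T@np.array([(xy[0]-K[0,2])/K[0,0],(xy[1]-K[1,2])/K[1,1],1.])
    o=-c["R"].T@c["t"]; return o+d*(z-o[2])/d[2]
def pix(c,X):
    p=c["R"]@np.asarray(X,float)+c["t"]; p=c["intrinsics"]@p; return p[:2]/p[2]
def q_yaw(a):   # tool down, jaws (tool x) along world angle a
    return np.array([np.cos(a/2),np.sin(a/2),0,0])
def rects(c,n,q,zt=None):
    """flat things: list of (centre xyz, yaw of long side, (L,W), conf); edges via known-plane rays"""
    W=cloud(c); out=[]
    for d in silhouettes(n,q):
        r=d["region"]; 
        if r.sum()<30: continue
        z=np.nanmedian(W[r][:,2]); zz=z if zt is None else zt
        cnt=max(cv2.findContours(r.astype(np.uint8),cv2.RETR_EXTERNAL,cv2.CHAIN_APPROX_NONE)[0],key=cv2.contourArea)[:,0]
        p=np.array([ray(c,x,zz)[:2] for x in cnt])
        (cx,cy),(w,h),a=cv2.minAreaRect((p*1000).astype(np.float32)); a=np.radians(a)
        if h>w: w,h,a=h,w,a+np.pi/2
        a=(a+np.pi/2)%np.pi-np.pi/2
        out.append((np.array([cx/1000,cy/1000,z]),a,(w,h),d["conf"],d["xy"]))
    return out
def show(l):
    for o in l: print("  c",o[0].round(4),"yaw %.3f"%o[1],np.round(o[2],0),"conf %.2f"%o[3],np.round(o[4]))
E
python3 - <<'E'
from h import *
for n in ["scene","side"]:
    c=capture(n); W=cloud(c)
    for q in ["tile_1","pressure_plate"]:
        print(n,q); show(rects(c,n,q,0.01))
    for q in ["knob_top","stage","latch","bridge","tape_roll","spanner","press"]:
        for d in silhouettes(n,q)[:2]:
            P=W[d["region"]]; P=P[~np.isnan(P[:,0])]
            print(q,round(d["conf"],2),np.round(d["xy"]),"med",np.median(P,0).round(3),"min",P.min(0).round(3),"max",P.max(0).round(3))
# go look over press with wrist
move_ptp([0.55,0.1,0.42],q_yaw(0))
c=capture("wrist"); cv2.imwrite("pics/w1.png",c["image"]); print((-c["R"].T@c["t"]).round(3),c["R"].round(2).tolist(),current_clock())
E
```

```text
scene tile_1
  c [0.4446 0.319  0.0094] yaw 0.165 [88. 54.] conf 0.90 [170. 213.]
  c [ 0.4563 -0.1513  0.0093] yaw 0.238 [97. 53.] conf 0.76 [299. 305.]
  c [ 0.5694 -0.1813  0.0092] yaw 0.362 [94. 49.] conf 0.72 [336. 281.]
  c [0.5068 0.2446 0.1157] yaw 0.842 [69. 34.] conf 0.52 [199. 213.]
  c [0.7556 0.3122 0.1642] yaw 0.762 [90. 44.] conf 0.32 [248. 157.]
scene pressure_plate
  c [ 0.4399 -0.3137  0.0096] yaw 0.146 [95. 50.] conf 0.79 [350. 344.]
knob_top 0.8 [246. 162.] med [0.634 0.184 0.163] min [ 0.615  0.166 -0.004] max [0.772 0.364 0.175]
knob_top 0.45 [352. 233.] med [ 0.693 -0.14   0.02 ] min [ 0.646 -0.188 -0.006] max [ 0.768 -0.078  0.03 ]
stage 0.95 [239. 222.] med [0.552 0.114 0.022] min [ 0.418  0.01  -0.005] max [0.761 0.35  0.227]
stage 0.7 [246. 162.] med [0.634 0.184 0.163] min [ 0.615  0.166 -0.007] max [0.798 0.372 0.175]
latch 0.47 [205. 215.] med [0.444 0.152 0.113] min [ 0.423  0.142 -0.004] max [0.528 0.292 0.135]
bridge 0.92 [246. 170.] med [0.632 0.182 0.107] min [ 0.546  0.01  -0.007] max [0.796 0.388 0.227]
tape_roll 0.72 [354. 236.] med [ 0.691 -0.13
[... 1164 characters left out ...]
[334. 187.] med [ 0.444 -0.304  0.011] min [ 0.397 -0.351 -0.004] max [ 0.49  -0.277  0.018]
tape_roll 0.61 [255. 211.] med [ 0.701 -0.134  0.019] min [ 0.651 -0.216 -0.004] max [ 0.756 -0.084  0.032]
tape_roll 0.46 [330. 186.] med [ 0.447 -0.304  0.011] min [ 0.401 -0.343 -0.003] max [ 0.49  -0.277  0.018]
spanner 0.86 [290. 325.] med [0.582 0.351 0.005] min [ 0.561  0.268 -0.005] max [0.608 0.425 0.013]
spanner 0.72 [331. 186.] med [ 0.444 -0.305  0.011] min [ 0.395 -0.365 -0.004] max [ 0.49  -0.277  0.018]
press 0.75 [304. 262.] med [0.539 0.156 0.025] min [ 0.418 -0.027 -0.005] max [0.672 0.287 0.173]
[0.55  0.179 0.581] [[1.0, 0.0, -0.0], [0.0, -0.96, 0.29], [-0.0, -0.29, -0.96]] 3.3583
```

View wrist.

View pics/w1.png

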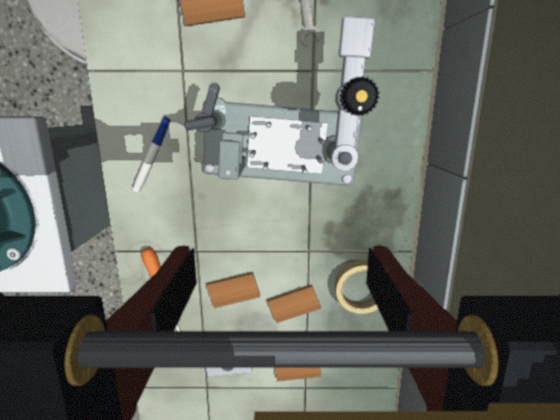

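```bash
cat >> h.py <<'E'
def look(target,yaw,z=0.30):
    """put wrist camera axis through bench point target; returns capture"""
    d=np.array([np.sin(yaw),-np.cos(yaw)]); k=(z+0.16)*0.30-0.079
    p=np.array(target[:2])-k*d
    move_ptp([p[0],p[1],z],q_yaw(yaw)); sleep(0.15)
    return capture("wrist")
PINS=np.array([[x,y] for x in(-.03,.03) for y in(-.0315,.0315)]+[[x,y] for x in(-.0515,.0515) for y in(-.014,.014)])
def fitpins(W,ctr):
    m=(W[...,2]>0.058)&(W[...,2]<0.072)&(np.hypot(W[...,0]-ctr[0],W[...,1]-ctr[1])<0.075)
    n,lab,st,_=cv2.connectedComponentsWithStats(m.astype(np.uint8))
    C=[]
    for i in range(1,n):
        if st[i,4]<6: continue
        P=W[lab==i]; P=P[P[:,2]>np.percentile(P[:,2],50)-0.004]; C.append(np.r_[(P[:,:2].max(0)+P[:,:2].min(0))/2,P[:,2].max(),st[i,4]])
    C=np.array(C); 
    from scipy.optimize import least_squares
    def tf(p): c,s=np.cos(p[2]),np.sin(p[2]); return PINS@np.array([[c,s],[-s,c]])+p[:2]
    f=lambda p: np.minimum(np.linalg.norm(tf(p)[:,None]-C[None,:,:2],axis=2).min(1),0.012)*1000
    best=min((least_squares(f,[ctr[0],ctr[1],a],diff_step=1e-4,x_scale=[.01,.01,.1]) for a in np.linspace(-.4,.4,9)),key=lambda r:r.cost)
    return best.x,f(best.x),C
E
python3 - <<'E'
from h import *
for i,y in enumerate([1.57,-1.57]):
    try: c=look([0.545,0.155],y)
    except PlanningError as e: print(y,e); continue
    cv2.imwrite(f"pics/p{i}.png",c["image"]); W=cloud(c)
    x,r,C=fitpins(W,[0.545,0.155]); print(x.round(4),r.round(1),len(C)); print(C.round(4))
    m=(W[...,2]>0.155)&(W[...,2]<0.175)
    P=W[m]; 
    if len(P): print("knobtop",P.mean(0),P.min(0),P.max(0),len(P))
    m=(W[...,2]>0.122)&(W[...,2]<0.136)&(W[...,0]<0.5); P=W[m]
    if len(P): print("fin",P.mean(0),cv2.minAreaRect((P[:,:2]*1000).astype(np.float32)))
    m=(W[...,2]>0.112)&(W[...,2]<0.124)&(W[...,0]>0.59); P=W[m]
    if len(P): print("post",P.min(0),P.max(0))
a=np.hstack([cv2.imread(f"pics/p{i}.png")[60:360,80:480] for i in (0,1)]); cv2.imwrite("pics/p01.png",a)
print(current_clock())
E
```

```text
[ 0.54    0.1648 -0.0833] [ 0.1 12.  12.  12.  12.  12.   0.1 12. ] 6
[[ 0.5076  0.1359  0.0674 41.    ]
 [ 0.507   0.1084  0.0676 16.    ]
 [ 0.5249  0.0889  0.0681 42.    ]
 [ 0.5302  0.1512  0.0677 42.    ]
 [ 0.5901  0.1466  0.0677 40.    ]
 [ 0.6094  0.1274  0.0681 38.    ]]
knobtop [0.62182485 0.18848785 0.1610166 ] [0.61805473 0.17113144 0.15500479] [0.6296718  0.20718286 0.16767184] 256
fin [0.4451635  0.15689557 0.13055619] ((445.8811340332031, 156.97610473632812), (39.782989501953125, 11.956709861755371), 10.246562004089355)
post [ 0.62098512 -0.03526281  0.11200385] [0.79383893 0.20682834 0.12314132]
[ 0.5397  0.1657 -0.0756] [ 0.4 12.  12.  12.  12.  12.   0.4 12. ] 6
[[ 0.61    0.1282  0.068  41.    ]
 [ 0.5896  0.1478  0.0684 41.    ]
 [ 0.5305  0.1522  0.0684 41.    ]
 [ 0.5253  0.0895  0.0674 41.    ]
 [ 0.5078  0.1366  0.0676 38.    ]
 [ 0.5052  0.1091  0.0679 42.    ]]
knobtop [0.64085673 0.18901143 0.16746567] [0.61814389 0.16806678 0.15521889] [0.66124699 0.21114306 0.17173068] 1921
fin [0.45555863 0.15894094 0.12958336] ((452.9008483886719, 159.1161346435547), (25.891420364379883, 12.115944862365723), 10.65904712677002)
post [0.61885019 0.09576894 0.11200197] [0.70440683 0.42080137 0.12043986]
7.6917
```

View pics/p01.png

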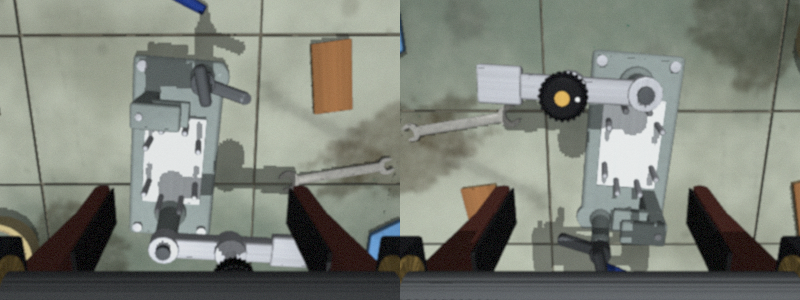

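```bash
python3 - <<'E'
from h import *
from scipy.optimize import least_squares
A=[[[.5076,.1359],[.5249,.0889],[.5302,.1512],[.5901,.1466],[.6094,.1274]],[[.61,.1282],[.5896,.1478],[.5305,.1522],[.5253,.0895],[.5078,.1366],[.5052,.1091]]]
def tf(p): c,s=np.cos(p[2]),np.sin(p[2]); return PINS@np.array([[c,s],[-s,c]])+p[:2]
for C in A+[A[0]+A[1]]:
    C=np.array(C); f=lambda p: np.linalg.norm(tf(p)[:,None]-C[None],axis=2).min(0)*1000
    r=least_squares(f,[.558,.118,-.08],diff_step=1e-4); print(r.x.round(4),r.fun.round(1))
# look at tiles
for t in ([0.447,0.32],[0.515,-0.16],[0.52,-0.31]):
    c=look(t,1.57,0.3); cv2.imwrite(f"pics/t{t[0]}.png",c["image"])
    for q in ["tile_1","pressure_plate"]: print(t,q); show(rects(c,"wrist",q,0.010))
print(current_clock())
E
```

```text
[ 0.5574  0.1176 -0.0842] [0.3 0.1 0.4 0.2 0.5]
[ 0.5577  0.1186 -0.0803] [0.2 0.5 0.3 0.1 0.4 0.3]
[ 0.5576  0.1182 -0.08  ] [0.4 0.4 0.8 0.6 0.9 0.2 0.8 0.4 0.4 0.6 0.8]
[0.447, 0.32] tile_1
  c [0.4477 0.3236 0.0105] yaw 0.135 [92. 50.] conf 0.82 [285. 211.]
[0.447, 0.32] pressure_plate
[0.515, -0.16] tile_1
  c [ 0.5715 -0.3235  0.0102] yaw 0.110 [74. 54.] conf 0.94 [159. 243.]
  c [ 0.4603 -0.15    0.0105] yaw 0.263 [90. 50.] conf 0.64 [285. 166.]
  c [ 0.5718 -0.1788  0.0104] yaw 0.367 [92. 52.] conf 0.58 [264. 247.]
[0.515, -0.16] pressure_plate
  c [ 0.443  -0.3107  0.0105] yaw 0.143 [89. 53.] conf 0.95 [163. 158.]
[0.52, -0.31] tile_1
  c [ 0.5804 -0.3227  0.0104] yaw 0.133 [92. 51.] conf 0.86 [270. 250.]
  c [ 0.5684 -0.1816  0.0105] yaw 0.335 [88. 52.] conf 0.83 [365. 231.]
  c [ 0.4605 -0.1509  0.0106] yaw 0.249 [93. 53.] conf 0.82 [398. 165.]
[0.52, -0.31] pressure_plate
  c [ 0.4429 -0.3114  0.0106] yaw 0.131 [90. 51.] conf 0.65 [276. 152.]
13.3333
```

```bash
cat >> h.py <<'E'
S=np.array([0.5576,0.1181]); PY=-0.082; UP=0.25
def PP(x,y): c,s=np.cos(PY),np.sin(PY); return S+np.array([c*x-s*y,s*x+c*y])
def find(q,est,h=0.010,z=0.27):
    c=look(est,np.pi/2,z)
    l=rects(c,"wrist",q,h)
    l=[o for o in l if np.hypot(*(o[0][:2]-est[:2]))<0.09 and 80<o[2][0]<104 and 42<o[2][1]<62]
    if not l: print("not found",q,est); cv2.imwrite("pics/nf.png",c["image"]); return None
    o=min(l,key=lambda o:np.hypot(*(o[0][:2]-est[:2]))); show([o]); return o
def pick(o,dz=0.003):
    x,y=o[0][:2]; q=q_yaw(np.pi/2+o[1])
    move_gripper(0.088)
    move_ptp([x,y,0.10],q); 
    hit=servo_line([x,y,dz],rate=0.12,contact_N=8)
    g0=current_position(); move_gripper(0.0); g=current_finger_gap()
    servo_line([x,y,0.06],rate=0.1); print("pick hit",hit,"z",g0[2].round(4),"gap",round(g,4),round(current_finger_gap(),4),"F",np.round(current_force(),1))
    servo_line([x,y,UP],rate=0.25)
def inhand(name=None):
    c=capture("wrist"); W=cloud(c); p=np.array(current_position()); q=current_orientation()
    from scipy.spatial.transform import Rotation as R
    T=(W-p)@R.from_quat(q).as_matrix()   # tool coords
    m=(np.abs(T[...,0])<0.022)&(np.abs(T[...,1])<0.07)&(np.abs(T[...,2])<0.03)
    P=T[m]
    if name: cv2.imwrite(name,c["image"])
    if len(P)<50: print("inhand: nothing",len(P)); return None
    k=np.polyfit(P[:,1],P[:,2],1)
    print("inhand n",len(P),"tool-y %.4f..%.4f"%tuple(np.percentile(P[:,1],[0.5,99.5])),"top tool-z med %.4f slope %.3f"%(np.median(P[:,2]),k[0]),"gap",round(current_finger_gap(),4))
    return P
E
python3 - <<'E'
from h import *
o=find("tile_1",np.array([0.4603,-0.1505]))
if o:
    pick(o); inhand()
    p=PP(0,0); move_ptp([p[0],p[1],UP-0.05],q_yaw(np.pi/2+PY)); sleep(.1); inhand("pics/hand1.png")
print(current_clock(),current_position())
E
```

```text
c [ 0.4595 -0.1497  0.0105] yaw 0.252 [92. 50.] conf 0.69 [282. 207.]
pick hit False z 0.0037 gap 0.0498 0.0497 F [ 0.2  0.5 -1.1]
inhand n 13651 tool-y -0.0440..0.0338 top tool-z med -0.0077 slope -0.009 gap 0.0496
inhand n 13662 tool-y -0.0446..0.0333 top tool-z med -0.0071 slope -0.007 gap 0.0497
19.8333 [0.55769848 0.11680091 0.2001941 ]
```

View pics/hand1.png

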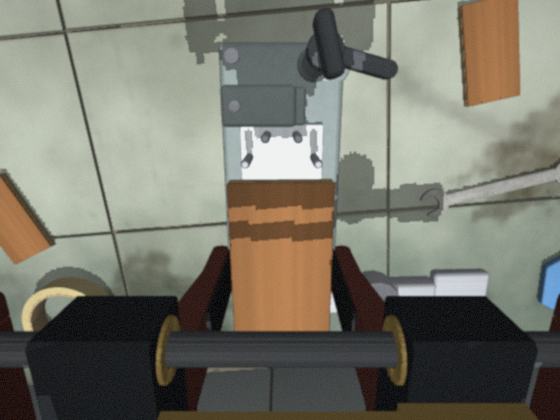

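```bash
cat >> h.py <<'E'
def place(k,dz=0.003,over=0.0005):
    p=PP(0,0); q=q_yaw(np.pi/2+PY)
    servo_line([p[0],p[1],0.10],q,rate=0.2); sleep(0.2); print("above",np.round(current_position(),4),"F",np.round(current_force(),1))
    zt=0.02+0.01*k+dz+over
    hit=servo_line([p[0],p[1],zt],q,rate=0.05,contact_N=8)
    z=current_position(); print("place hit",hit,"pos",np.round(z,4),"want z",zt,"F",np.round(current_force(),1))
    return z[2]-zt
def release():
    move_gripper(0.07); p=current_position(); print("F rel",np.round(current_force(),1))
    servo_line([p[0],p[1],0.20],rate=0.2)
E
python3 - <<'E'
from h import *
print(current_position())
e=place(0)
if abs(e)<0.003: release()
c=look(S,np.pi/2,0.25); cv2.imwrite("pics/s1.png",c["image"]); show(rects(c,"wrist","tile_1",0.030)); print(current_clock())
E
```

```text
[0.55769848 0.11680091 0.2001941 ]
above [0.5589 0.1182 0.1015] F [-0.2  0.3 -1. ]
place hit False pos [0.5578 0.1181 0.0238] want z 0.0235 F [0.2 0.2 0. ]
F rel [-1.1  0.1  0.6]
  c [ 0.5657 -0.1609  0.01  ] yaw 0.370 [85. 54.] conf 0.80 [ 37. 219.]
  c [0.4483 0.3117 0.0106] yaw 0.128 [87. 51.] conf 0.71 [464. 116.]
  c [0.5578 0.1189 0.0305] yaw -0.065 [91. 50.] conf 0.60 [279. 216.]
  c [ 0.6467 -0.1225  0.0195] yaw 1.570 [81. 25.] conf 0.19 [ 84. 286.]
24.5583
```

View pics/s1.png

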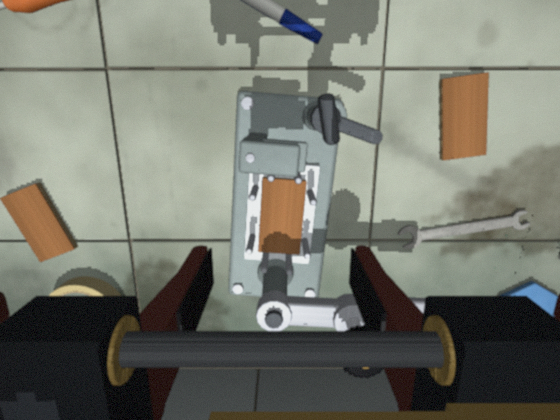

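```bash
cat >> h.py <<'E'
def cycle(q,est,k,h=0.010):
    o=find(q,np.array(est),h)
    if o is None: return False
    pick(o)
    if current_finger_gap()<0.045: print("LOST"); return False
    p=PP(0,0); move_ptp([p[0],p[1],UP-0.03],q_yaw(np.pi/2+PY)); sleep(.2); P=inhand(f"pics/hand_k{k}.png")
    if P is None: return False
    e=np.percentile(P[:,1],0.5); sl=np.polyfit(P[:,1],P[:,2],1)[0]
    if abs(e+0.0445)>0.0022 or abs(sl)>0.05: print("CHECK HAND",e,sl); return False
    if abs(place(k))>0.003: print("CHECK Z"); return False
    release()
    c=look(S,np.pi/2,0.25); cv2.imwrite(f"pics/s_k{k}.png",c["image"])
    show([r for r in rects(c,"wrist",q,0.03+0.01*k) if np.hypot(*(r[0][:2]-S))<0.06]); print("t",current_clock()); return True
E
python3 - <<'E'
from h import *
cycle("tile_1",[0.4480,0.322],1) and cycle("tile_1",[0.570,-0.180],2)
E
```

```text
not found tile_1 [0.448 0.322]
```

```bash
python3 - <<'E'
from h import *
c=capture("wrist"); cv2.imwrite("pics/nf2.png",c["image"]); show(rects(c,"wrist","tile_1",0.01)); print(current_position(),current_clock())
print([(d["conf"],d["region"].sum(),d["xy"]) for d in silhouettes("wrist","tile_1")])
E
```

```text
c [0.4469 0.3241 0.0105] yaw 0.138 [92. 51.] conf 0.82 [285. 210.]
  c [0.556  0.1111 0.0302] yaw -0.071 [74. 57.] conf 0.64 [127. 284.]
[0.39853026 0.32133896 0.26988801] 25.8417
[(0.82, np.int64(2734), [284.9, 209.5]), (0.64, np.int64(1179), [127.2, 283.5])]
```

View pics/nf2.png

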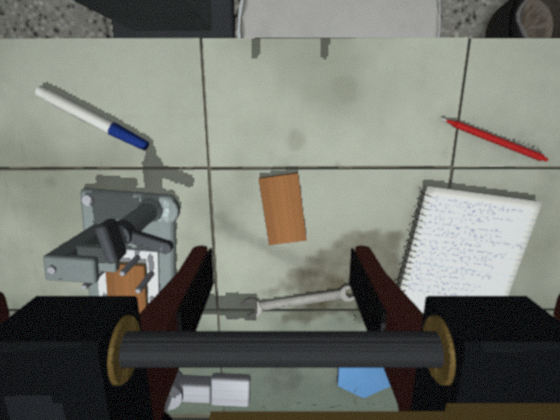

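```bash
python3 - <<'E'
s=open('h.py').read()
s=s.replace('def find(q,','def find(q,*a,**k):\n    for i in range(3):\n        o=find1(q,*a,**k)\n        if o is not None: return o\ndef find1(q,',1)
open('h.py','w').write(s)
from h import *
cycle("tile_1",[0.4470,0.324],1) and cycle("tile_1",[0.570,-0.180],2)
E
```

```text
c [0.4475 0.3236 0.0104] yaw 0.135 [92. 50.] conf 0.93 [278. 210.]
pick hit False z 0.0038 gap 0.0495 0.0498 F [-1.1 -0.  -1.3]
inhand n 13727 tool-y -0.0448..0.0334 top tool-z med -0.0072 slope -0.008 gap 0.0497
above [0.5588 0.1183 0.1014] F [-0.2  0.6 -0.6]
place hit False pos [0.5579 0.1181 0.0338] want z 0.0335 F [-0.6  0.  -0.7]
F rel [-0.  -0.   0.5]
  c [0.558  0.1184 0.0404] yaw -0.090 [93. 51.] conf 0.79 [283. 219.]
t 36.65
  c [ 0.5726 -0.1785  0.0105] yaw 0.363 [92. 52.] conf 0.57 [279. 209.]
pick hit False z 0.0038 gap 0.0497 0.0501 F [-0.   0.1 -1. ]
inhand n 13724 tool-y -0.0448..0.0334 top tool-z med -0.0073 slope -0.007 gap 0.0494
above [0.5588 0.1182 0.1014] F [-0.5  0.1 -1. ]
place hit False pos [0.558  0.1181 0.0438] want z 0.043500000000000004 F [-0.3  0.1  0.2]
F rel [0.4 0.3 0.1]
  c [0.5576 0.119  0.0504] yaw -0.070 [92. 51.] conf 0.68 [277. 216.]
t 48.2667
```

```bash
python3 - <<'E'
from h import *
cycle("tile_1",[0.580,-0.3228],3) and cycle("pressure_plate",[0.443,-0.311],4)
E
```

```text
c [ 0.5812 -0.3236  0.0105] yaw 0.133 [92. 51.] conf 0.61 [278. 212.]
pick hit False z 0.0039 gap 0.0495 0.0495 F [-0.4  0.7 -1.3]
inhand n 13719 tool-y -0.0446..0.0335 top tool-z med -0.0073 slope -0.009 gap 0.0497
above [0.5588 0.1182 0.1014] F [-0.6  0.5 -0.9]
place hit True pos [0.557  0.118  0.0531] want z 0.053500000000000006 F [-0.5  0.6  5.1]
F rel [-0.1  0.5  0.5]
  c [0.5567 0.1185 0.0605] yaw -0.069 [94. 51.] conf 0.82 [282. 223.]
t 60.4417
  c [ 0.4645 -0.281   0.0106] yaw 0.138 [91. 51.] conf 0.88 [301. 225.]
pick hit False z 0.0037 gap 0.0498 0.0494 F [-0.1 -1.5 -3.9]
inhand n 13611 tool-y -0.0445..0.0335 top tool-z med -0.0074 slope -0.015 gap 0.0498
above [0.5588 0.1182 0.1015] F [-0.3 -0.6 -3.7]
place hit True pos [0.5567 0.118  0.0631] want z 0.0635 F [ 0.1 -0.   4.7]
F rel [-0.4 -0.4  0.3]
  c [0.5565 0.119  0.0706] yaw -0.087 [91. 51.] conf 0.55 [282. 227.]
t 72.2833
```

```bash
python3 - <<'E'
from h import *
c=capture("scene"); a=c["image"]; b=cv2.imread("pics/s_k4.png"); cv2.imwrite("pics/m1.png",np.hstack([a[100:,60:460],b[100:,80:480]]))
W=cloud(c); m=np.zeros((420,560),bool)
print("remaining",[(np.round(d["xy"]),round(d["conf"],2)) for d in spot_in("scene","tile_1")])
# wall x near y=.24
for z in (0.02,0.05,0.08,0.12):
    k=(abs(W[...,2]-z)<0.01)&(abs(W[...,1]-0.22)<0.06)&(W[...,0]>0.7); print(z,W[k][:,0].min() if k.any() else None)
E
```

```text
remaining [(array([252., 224.]), 0.39), (array([238., 229.]), 0.38)]
0.02 0.7854643662383062
0.05 0.7827130651673161
0.08 0.7857311013513303
0.12 0.7856546190357476
```

View pics/m1.png

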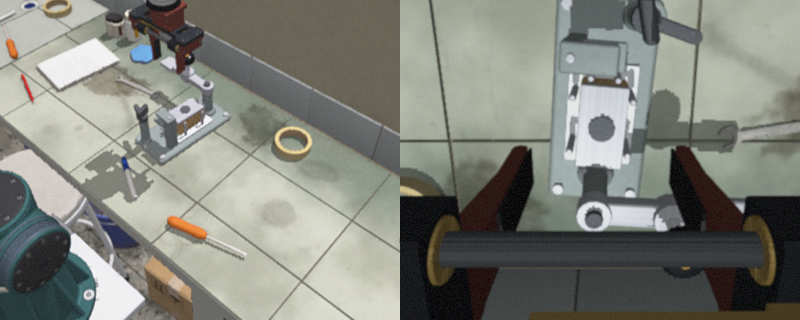

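```bash
cat >> h.py <<'E'
PIV=np.array([0.078,0.0])
def bp(th,r,off):
    u=np.array([np.cos(np.pi-th),np.sin(np.pi-th)]); n=np.array([u[1],-u[0]])
    return PP(*(PIV+r*u+off*n))
def knobpos():
    W=cloud(capture("wrist")); m=(W[...,2]>0.13)&(W[...,2]<0.18); P=W[m]
    return P
E
python3 - <<'E'
from h import *
q=q_yaw(np.pi/2+PY); r=0.125; th0=1.55
p=bp(th0,r,0.045); print(p)
move_gripper(0.0)
move_ptp([*p,0.26],q); servo_line([*p,0.10],q,rate=0.15,contact_N=8); print(current_position(),current_force())
for th in np.linspace(1.55,0.1,11):
    h=servo_line([*bp(th,r,0.027),0.10],q,rate=0.12,contact_N=15)
    print(round(th,2),h,np.round(current_force(),1))
    if h: break
else:
    h=servo_line([*bp(0,r,0.018),0.10],q,rate=0.04,contact_N=10); x=current_position()
    print("end",h,np.round(x,4),np.round(current_force(),1),"off",(np.array(x[:2])-bp(0,r,0)))
print(current_clock())
E
```

```text
[0.68789934 0.23372467]
[0.68876649 0.23385032 0.10128579] [ 0.06799271 -0.77707257  0.24280598]
1.55 False [ 0.6 -0.2 -0.1]
1.4 False [ 0.5 -0.3 -0.1]
1.26 False [ 0.  -0.1 -0.1]
1.12 False [ 0.2 -3.   0.5]
0.97 False [ 1.4 -6.3  0.7]
0.82 False [ 4.2 -9.6 -0.9]
0.68 False [ 6.7 -9.1 -1.7]
0.54 False [ 9.7 -9.4 -2.4]
0.39 False [10.  -8.4 -4.7]
0.25 False [12.9 -6.9 -5.1]
0.1 False [13.5 -6.1 -4.1]
end True [0.5215 0.1422 0.1017] [ 2.   2.2 -0.6] off [0.0107168 0.0202644]
79.475
```

```bash
python3 - <<'E'
from h import *
c=capture("scene"); b=capture("wrist"); print(current_force(),current_position())
a=cv2.resize(c["image"][130:280,140:340],None,fx=2,fy=2)
cv2.imwrite("pics/m2.png",np.hstack([a,b["image"][:300,100:500]]))
E
```

```text
[4.02610873 2.9406523  1.076274  ] [0.52142277 0.14212491 0.10164853]
```

View pics/m2.png

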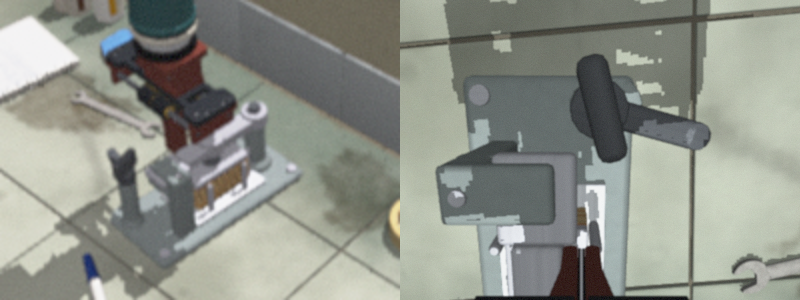

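```bash
python3 - <<'E'
from h import *
q=q_yaw(np.pi/2+PY); x=np.array(current_position()); n=np.array([-np.sin(PY),np.cos(PY)])
p=x[:2]+0.03*n; servo_line([*p,0.101],q,rate=0.1); servo_line([*p,0.27],q,rate=0.25)
c=look(S-[0.02,0],np.pi/2,0.30); cv2.imwrite("pics/h1.png",c["image"]); W=cloud(c)
cP,sP=np.cos(PY),np.sin(PY)
L=(W[...,:2]-S)@np.array([[cP,-sP],[sP,cP]])
def rep(nm,m):
    if m.sum()>5:
        P=L[m]; print(nm,m.sum(),"x",np.percentile(P[:,0],[1,99]).round(4),"y",np.percentile(P[:,1],[1,99]).round(4),"z",np.nanmedian(W[m][:,2]).round(4))
near=np.hypot(L[...,0],L[...,1])<0.2; Z=W[...,2]
rep("knob",near&(Z>0.16)&(Z<.18))
rep("nose",near&(Z>0.098)&(Z<.111)&(L[...,0]<-0.06)&(L[...,0]>-0.1)&(L[...,1]>-.02)&(L[...,1]<.05))
m=near&(Z>0.125)&(Z<.138)&(L[...,0]<-0.08); rep("fin",m)
r=cv2.minAreaRect((L[m]*1000).astype(np.float32)); print("fin rect press frame",r)
rep("bar",near&(Z>0.098)&(Z<.111)&(abs(L[...,0]+.04)<0.008))
rep("tongue",near&(Z>0.095)&(Z<.105)&(L[...,0]<-0.08)&(L[...,1]>.04))
print(current_clock())
E
```

```text
knob 367 x [-0.0181  0.0126] y [0.0198 0.0386] z 0.1672
nose 974 x [-0.0924 -0.0604] y [-0.0032  0.0496] z 0.1035
fin 513 x [-0.1336 -0.0962] y [0.0205 0.0383] z 0.1308
fin rect press frame ((-114.5632095336914, 29.57973289489746), (39.84996795654297, 12.063260078430176), 14.647682189941406)
bar 418 x [-0.048  -0.0322] y [0.0132 0.0479] z 0.1069
tongue 603 x [-0.1161 -0.0803] y [0.0406 0.0796] z 0.1016
81.4667
```

View pics/h1.png

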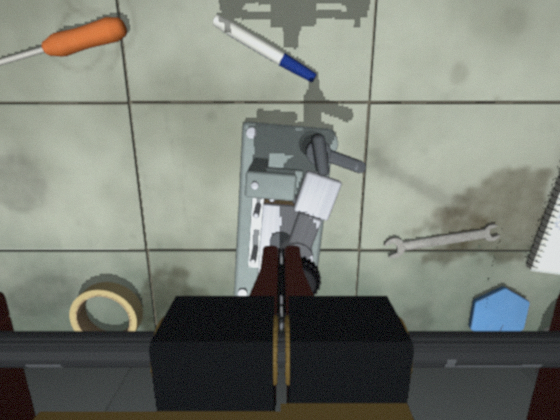

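```bash
cat >> h.py <<'E'
def report(name=None):
    W=cloud(c:=capture("wrist")); cP,sP=np.cos(PY),np.sin(PY)
    if name: cv2.imwrite(name,c["image"])
    L=(W[...,:2]-S)@np.array([[cP,-sP],[sP,cP]]); Z=W[...,2]; near=np.hypot(L[...,0],L[...,1])<0.2
    def rep(nm,m):
        if m.sum()>5:
            P=L[m]; print(nm,m.sum(),"x",np.percentile(P[:,0],[1,99]).round(4),"y",np.percentile(P[:,1],[1,99]).round(4),"z",np.nanmedian(Z[m]).round(4))
    rep("knob",near&(Z>0.13)&(Z<.18)&(L[...,0]>-.06))
    rep("bar",near&(Z>0.098)&(Z<.1105)&(abs(L[...,0]+.04)<0.008))
    rep("nose",near&(Z>0.098)&(Z<.108)&(L[...,0]<-0.066)&(L[...,0]>-0.09)&(L[...,1]>-.02)&(L[...,1]<.05))
    m=near&(Z>0.125)&(Z<.138)&(L[...,0]<-0.08); rep("fin",m)
    if m.sum()>5: print("fin rect",np.round(cv2.minAreaRect((L[m]*1000).astype(np.float32))[0],1),cv2.minAreaRect((L[m]*1000).astype(np.float32))[1:])
    return c
E
python3 - <<'E'
from h import *
q=q_yaw(np.pi/2+PY); r=0.078
p=bp(0.4,r,0.075); move_ptp([*p,0.27],q); servo_line([*p,0.152],q,rate=0.15,contact_N=8)
for th in (0.3,0.15):
    h=servo_line([*bp(th,r,0.036),0.152],q,rate=0.08,contact_N=12); print(th,h,np.round(current_force(),1))
h=servo_line([*bp(0,r,0.022),0.152],q,rate=0.04,contact_N=8); x=np.array(current_position())
print("end",h,np.round(x,4),np.round(current_force(),1),(x[:2]-bp(0,r,0)).round(4))
n=np.array([-np.sin(PY),np.cos(PY)])
p=x[:2]+0.05*n; servo_line([*p,0.152],q,rate=0.1); servo_line([*p,0.27],q,rate=0.25)
look(S-[0.05,0],np.pi/2,0.27); report("pics/h2.png"); print(current_clock())
E
```

```text
0.3 False [0.9 0.3 0.2]
0.15 False [-0.4  0.1 -0. ]
end True [0.5611 0.1473 0.1518] [1.3 3.4 1.6] [0.0035 0.0292]
knob 48 x [-0.0105  0.0126] y [-0.0002  0.0026] z 0.1693
bar 176 x [-0.0479 -0.039 ] y [-0.0133  0.0121] z 0.1071
nose 211 x [-0.0892 -0.0662] y [0.0101 0.0194] z 0.1033
fin 576 x [-0.1337 -0.0962] y [0.0204 0.038 ] z 0.1308
fin rect [-114.9   29.5] ((39.04622268676758, 12.016039848327637), 14.85964298248291)
86.7583
```

View pics/h2.png

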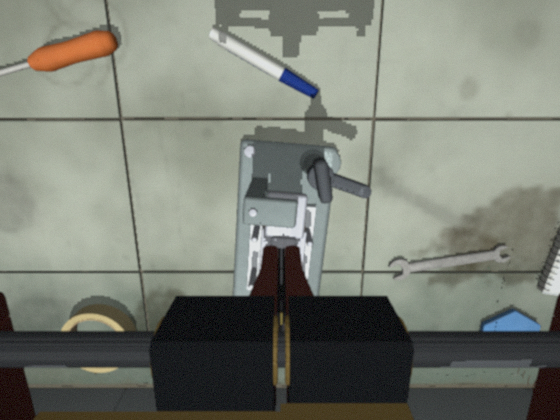

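```bash
python3 - <<'E'
from h import *
A=PP(-0.1148,0.0296); y0=PY+0.258+np.pi/2
print(A,inverse_kinematics([*A,0.11],q_yaw(y0)),inverse_kinematics([*A,0.11],q_yaw(y0-1.35)))
move_gripper(0.030)
move_ptp([*A,0.22],q_yaw(y0)); h=servo_line([*A,0.110],q_yaw(y0),rate=0.12,contact_N=8); print(h,current_position())
if not h:
    move_gripper(0.0); print("gap",current_finger_gap(),np.round(current_force(),1),np.round(current_torque(),2))
    for d in list(np.arange(0.15,1.25,0.15))+[1.25,1.28,1.30,1.32,1.34,1.36]:
        move_ptp([*A,0.110],q_yaw(y0-d)); t=np.array(current_torque()); print(round(d,2),np.round(t,2),np.round(current_force(),1),round(current_finger_gap(),4))
        if abs(t[2])>1.0: break
print(current_clock())
E
```

```text
[0.44561022 0.15700359] [ 1.92398198e-01  3.22890999e-01  1.90860338e+00 -4.44089210e-16
  9.10098278e-01 -1.55439813e+00] [ 1.92398198e-01  3.22890999e-01  1.90860338e+00 -4.44089210e-16
  9.10098278e-01 -2.04398129e-01]
False [0.44636725 0.15700891 0.11068503]
gap 0.0121624036763745 [-0.8 -3.6  4.9] [-0.45 -0.08  0.1 ]
0.15 [-0.57 -0.06 -0.11] [ 0.6 -3.9  5.7] 0.0118
0.3 [-0.67 -0.03 -0.04] [ 0.4 -4.6  5.9] 0.0118
0.45 [-0.76 -0.04 -0.03] [ 0.4 -3.9  5.9] 0.012
0.6 [-0.83 -0.03 -0.06] [-0.4 -5.4  6.7] 0.012
0.75 [-0.96 -0.02 -0.06] [-0.4 -6.5  6.3] 0.0118
0.9 [-1.04 -0.02 -0.04] [-0.5 -6.1  6.5] 0.0119
1.05 [-1.09  0.08 -0.04] [-1.2 -6.2  7.2] 0.0117
1.2 [-1.19  0.07 -0.04] [-1.6 -7.   7.2] 0.0118
1.25 [-1.2   0.14 -0.03] [-0.6 -7.2  7.5] 0.0118
1.28 [-1.21  0.12 -0.07] [-0.3 -6.9  8. ] 0.0117
1.3 [-1.24  0.15 -0.06] [-0.8 -7.6  7.5] 0.0118
1.32 [-1.13  0.18  0.38] [-0.4 -7.2  7.3] 0.0116
1.34 [-1.06  0.17  0.63] [-1.2 -6.5  6.5] 0.0116
1.36 [-1.12  0.12  0.73] [-1.4 -6.8  8.1] 0.0119
92.9
```

```bash
python3 - <<'E'
from h import *
move_gripper(0.028); x=current_position(); servo_line([x[0],x[1],0.24],rate=0.2)
move_gripper(0.088)
look(S-[0.05,0],np.pi/2,0.30); report("pics/l1.png"); print(current_clock())
E
```

```text
knob 1592 x [-0.021   0.0184] y [-0.021   0.0198] z 0.1676
bar 316 x [-0.0478 -0.0321] y [-0.0131  0.012 ] z 0.1072
nose 437 x [-0.0899 -0.0663] y [0.01   0.0356] z 0.102
fin 486 x [-0.1274 -0.1028] y [0.0119 0.0461] z 0.1308
fin rect [-114.6   29.4] ((12.330948829650879, 39.42437744140625), 29.51335334777832)
96.6083
```

View pics/l1.png

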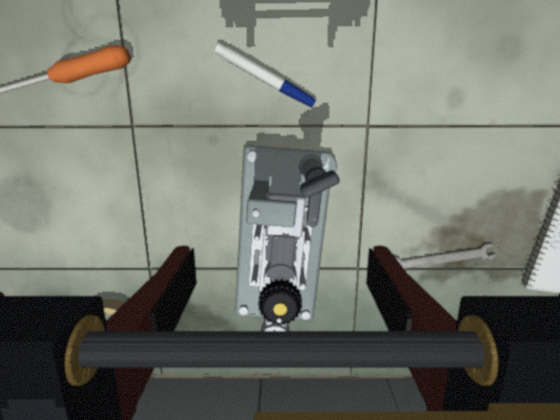

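```bash
python3 - <<'E'
from h import *
K=PP(-0.0005,-0.0003); y0=PY+np.pi/2+0.3; z0=0.136
move_ptp([*K,0.25],q_yaw(y0)); h=servo_line([*K,z0],q_yaw(y0),rate=0.12,contact_N=8); print(h,current_position())
if not h:
    move_gripper(0.0); print("gap",current_finger_gap(),np.round(current_force(),1),np.round(current_torque(),2))
    for d in list(np.arange(0.2,1.7,0.25))+list(np.arange(1.7,2.4,0.06)):
        move_ptp([*K,z0-0.00318*min(d,1.9)],q_yaw(y0-d)); t=np.array(current_torque()); print(round(d,2),np.round(t,2),np.round(current_force(),1),round(current_finger_gap(),4))
        if abs(t[2])>0.9: break
print(current_clock(),current_joint_pos()[5])
E
```

```text
False [0.55767864 0.11792747 0.13685728]
gap 0.04255112297616129 [ 0.2 -0.4  0.3] [-0.01 -0.12 -0.04]
0.2 [-0.02 -0.12 -0.19] [ 0.5 -1.  -1. ] 0.0426
0.45 [-0.04 -0.1  -0.15] [-0.4 -1.  -0.4] 0.0425
0.7 [-0.01 -0.1  -0.18] [ 1.2 -0.3 -0.2] 0.042
0.95 [-0.12 -0.23 -0.1 ] [ 0.7 -1.3  0.2] 0.0424
1.2 [-0.1  -0.29 -0.1 ] [ 0.7 -0.7 -1. ] 0.0429
1.45 [-0.09 -0.36 -0.14] [ 1.3 -0.2 -1. ] 0.0424
1.7 [-0.12 -0.35 -0.1 ] [ 2.6 -0.4 -2.6] 0.0424
1.76 [-0.13 -0.44 -0.12] [ 2.1 -0.1 -3.1] 0.0423
1.82 [-0.06 -0.49 -0.09] [ 2.9 -0.4 -3.4] 0.0423
1.88 [-0.12 -0.58 -0.14] [ 3.8 -0.1 -3.5] 0.0425
1.94 [-0.05 -0.61 -0.03] [ 3.8 -0.8 -3.7] 0.0423
2.0 [-0.05 -0.68 -0.08] [ 5.8 -0.7 -3.8] 0.042
2.06 [-0.05 -0.68  0.04] [ 5.8 -0.  -4.8] 0.0427
2.12 [ 0.01 -0.73  0.14] [ 6.5 -1.3 -5.9] 0.0421
2.18 [ 0.04 -0.79  0.24] [ 6.1 -0.  -6.6] 0.0426
2.24 [ 0.01 -0.75  0.24] [ 6.7 -0.3 -6.3] 0.0426
2.3 [ 0.03 -0.78  0.38] [ 6.4  0.1 -6.7] 0.0423
2.36 [ 0.06 -0.82  0.43] [ 7.1 -0.2 -7.8] 0.0425
104.1833 0.6552385764507402
```

```bash
python3 - <<'E'
from h import *
K=PP(-0.0005,-0.0003); y1=PY+np.pi/2+0.3-2.36; z0=0.136-0.00318*1.95
move_gripper(0.07); print("free",np.round(current_torque(),2),np.round(current_force(),1))
y1+=0.3
move_ptp([*K,z0],q_yaw(y1)); f0=np.array(current_torque()); print("free",np.round(f0,2),np.round(current_force(),1))
move_gripper(0.0)
for d in np.arange(0.05,1.2,0.07):
    move_ptp([*K,z0],q_yaw(y1-d)); t=np.array(current_torque()); print(round(d,2),np.round(t,2),np.round(current_force(),1))
    if t[2]-f0[2]>0.8: break
print(current_clock(),current_joint_pos()[5])
E
```

```text
free [0.   0.05 0.  ] [-0.5 -0.6  0.1]
free [-0.01  0.04 -0.06] [ 0.   0.6 -0. ]
0.05 [-0.06 -0.27 -0.  ] [ 3.2 -0.9 -1.5]
0.12 [-0.11 -0.37  0.13] [ 3.1 -1.1 -3.1]
0.19 [-0.14 -0.52  0.25] [ 5.1 -1.1 -5.5]
0.26 [-0.09 -0.56  0.33] [ 4.8 -0.9 -6.6]
0.33 [-0.08 -0.63  0.42] [ 6.1 -1.8 -7. ]
0.4 [-0.01 -0.62  0.51] [ 4.7 -1.  -8. ]
0.47 [ 0.02 -0.64  0.57] [ 6.4 -2.  -8.2]
0.54 [ 0.01 -0.68  0.69] [ 6.2 -0.3 -8.4]
0.61 [-0.23 -0.79  0.74] [ 5.4 -1.6 -7.9]
0.68 [-0.22 -0.78  0.74] [ 5.7 -2.  -7.8]
108.2417 1.0350781161131415
```

```bash
python3 - <<'E'
from h import *
move_gripper(0.088); x=current_position(); servo_line([x[0],x[1],0.27],rate=0.2)
look(S-[0.05,0],np.pi/2,0.30); c=report(); print(current_clock())
s=capture("side"); W=cloud(s); a=cv2.resize(s["image"][200:300,230:370],None,fx=2.8,fy=2.8,interpolation=cv2.INTER_CUBIC)
cv2.imwrite("pics/f1.png",np.hstack([a,c["image"][120:400,100:500]]))
E
```

```text
knob 1521 x [-0.0209  0.0181] y [-0.0204  0.0201] z 0.1614
bar 321 x [-0.0477 -0.0323] y [-0.0122  0.0129] z 0.1074
nose 451 x [-0.0898 -0.0664] y [0.0103 0.0355] z 0.1021
fin 485 x [-0.1274 -0.103 ] y [0.0119 0.0466] z 0.1307
fin rect [-114.5   29.5] ((12.468086242675781, 39.775360107421875), 29.664045333862305)
112.3333
```

View pics/f1.png

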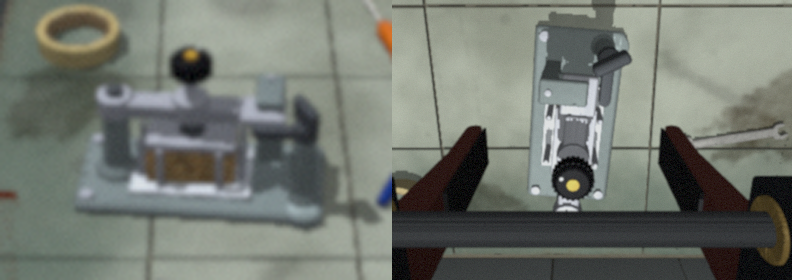

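```bash
python3 - <<'E'
from h import *
close_job(); print(current_clock())
E
```

```text
the job is handed in; nothing more can be done
the job is handed in; nothing more can be done
```

The blocking test is set up in the press and handed in at about 112 s on the robot's clock. All four tiles are stacked flat between the pins with the pressure plate on top. The bridge is home, the latch is across and the knob is screwed down tight.

**Last checks:**
- **Stack:** the tile tops measured 30, 40, 50 and 60 mm, and the plate 71 mm. All were centred to about 1 mm.
- **Bridge:** the bar lies centred on the press axis to under 1 mm, with the nose under the jaw of the catch.
- **Latch:** the fin sits at -60° to the press axis, so the latch reads about 1.57 rad. I felt it reach its stop.
- **Knob:** it dropped 6.2 mm, about 1.95 rad, against the 1.9 rad expected with four tiles. In the second turn the resistance rose and levelled off near 0.74 Nm, which I took as the fingers slipping against the hard stop.

**What did not go smoothly:**
- The first push on the bridge probably jammed on the shoulder of the nose, and pulling away dragged the bridge open again to about 0.35 rad. A second push, on the knob, seated it.
- The plate had moved about 35 mm before I picked it up. I measured it again first.
- On the first knob turn the torque readings were unclear, so I regripped and turned further to make sure it was tight.

I did not deliberately touch the tape roll, the spanner or the other things on the bench, and none looked moved in the last pictures. I did not measure them afterwards.

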